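# Clamp the glued picture frame with the cam clamp

## Robot

A 7-joint arm with a two-finger parallel gripper is mounted at the origin on the work surface. World frame = base frame: x ahead of the robot, y to its left, z up, the work surface at z = 0. Lengths are in m, angles in rad, forces in N, time in s.
With the tool pointing down it reaches from about 0.4 to 0.85 m from the base axis. Payload 4.5 kg.
Tool frame: the origin (TCP) lies midway between the tips of the shut fingers; the grasp point (between the pads) lies 19 mm behind it; z points along the fingers, y is the line along which they close (so a half turn about z gives the same grasp; the last joint's range is limited). The gripper opens to 88 mm and grips with 3 to 60 N. Pads are 18 mm wide; open, the fingers measure 123 mm over their backs; the gripper's body (75 mm by 187 mm) begins 45 mm behind the grasp point.
Start: joints at [1.361, 0.689, -0.195, 1.565, 0.157, 0.902, -0.215], TCP at [0.151, -0.607, 0.239] pointing down, gripper open.
Joint ranges: [-3.01, 3.01], [-0.46, 2.08], [-1.47, 1.51], [0.13, 2.56], [-1, 4.14], [0.04, 2.09], [-2.66, 2.66]. Speed limits (rad/s): [2.57, 2.57, 3.14, 3.14, 3.14, 3.14, 3.14].

## Interface

Orientations are given as a unit quaternion [x, y, z, w].
In Python, from plant import r gives the robot as it stands.
- The arm moves only by the tool carry_out, never from a script. Its argument "plan" is a list of rows, each an object with "rot": the turn, a rotation vector about the tool's x, y, z in rad, a list of three; "xyz": the shift along the tool's x, y, z in m, a list of three; "grip": the closure in counts, from 0 (fully open) to 255 (shut). In form: [{"rot": [wx, wy, wz], "xyz": [dx, dy, dz], "grip": grip}, ...]. A call has 1 to 8 rows; each row is the pose to reach, as a shift and turn from the pose commanded when the call began, along the tool's axes at that moment; what a row does not reach only later rows make up. A row lasts 1/12 s, in which the tool goes at most 41.7 mm and 7.16 degrees, less where a joint would pass 70% of its speed; a pose out of reach is approached as far as the arm can. A call with a gripper value outside its range is refused whole. The fingers move at their own pace and stop on an object; "squeeze" is the grip in N (left out, the last holds). Time passes only in rows, so rows that repeat a pose let the fingers close. It gives the time, the measured TCP pose, the force, the opening and the grip force at its end, in the units of the state.
- r.get_state(): the state, without advancing time (a new reading comes with each control period).
- r.snapshot(name): name is "scene" or "top" or "wrist"; returns the picture (400x640x3 uint8, red, green, blue); there is no depth.
- r.camera_params(name): a dict with "fx", "fy", "cx", "cy" (pixels), "position" and "attitude" of the camera in the world; the wrist camera has in their place "hand_eye" (4x4, takes a point from camera to tool coordinates, whose origin is the TCP and whose axes are the flange's). Camera axes: x right, y down, z forward; pixel columns grow to the right and rows downward; lengths in m; the calibration is good to about 2 mm. A picture is of the moment at which its call begins: read the wrist's pose just before it. camera_params takes no time and is no camera call.
- r.finish_job(): hands the job in; it is judged then, once.
The state is a dict: "clock": time; "q": joint angles; "qd": joint speeds; "joint_torque": joint torques, N m; "tool_pos": TCP position; "eef_rot": TCP orientation; "contact_force": force on the tool from outside, world axes, zero at the start; "moment": the same for the moment, N m; "opening": opening from 0.0 (shut) to 1.0 (fully open); "finger_force": force on a finger pad.
Only numpy, scipy, OpenCV 4.12 (cv2) and the standard library are available. Lean on these libraries where they do the work, as an engineer would, in place of code of your own. Each camera call takes 0.05 s, during which the arm holds its last target. There are 200 camera calls.

## Task

Lay the freshly glued little picture frame lengthwise and flat on the bed of the wooden cam clamp, between the fence and the jaw. Then turn the crank clockwise (seen from above) until the cam's follower rests on the flat dwell, so that the clamp stays fully tight by itself once you let go. Handle frame and crank gently, without squeezing or forcing them hard, and leave the other things on the table where they are.

Things in the scene. Friction and masses are not known exactly. Their poses are not given: they have to be found in the camera images.
- clamp: Bench clamp on a pale board 160 (x) by 300 (y) by 18 mm, fixed to the table. Origin: board's underside, 5 mm to the -y side of its centre. +y runs from the crank end to the fence, z up. From -y to +y: plate cam on upright shaft, roller follower with crossbar (50 mm above the table), sprung jaw, open bed, fence (block 90 mm wide, 52 mm above the table).
- seat (a point): Point on the board's top, 18 mm above the table, where the centre of the frame's underside ends when the frame is against the fence (its face is 50 mm on along +y). Axes as clamp. The bed between fence and withdrawn jaw is 114 mm long, open at its sides; in the middle of it the frame's centre is 7 mm to the -y side of this point. The jaw pushes it the last bit home.
- jaw: Sprung wooden jaw, 70 mm wide (x), 13 mm thick, 21 to 51 mm above the table. Origin: middle of the face that presses the frame. Springs sit between it and the follower: cranked, it pushes the frame to the fence, then stands still while the follower goes on and squeezes the springs (15 N as they start to give, about 33 N with the follower on the dwell).
- cam_axis (a point): Point on the shaft's axis at the plate cam (36 mm above the table; cam seen from above under the crank). Turned clockwise seen from above, the follower runs from the small base circle up a long even rise, then onto the concentric flat dwell, 0.4 rad of turning wide, then over a steep drop where the clamp springs open. The dwell comes within three quarters of a turn from the start.
- shaft (a point): Point on the vertical axis of crank and cam, 72 mm above the table. The steel crank arm (62 to 70 mm up) is clamped on the shaft at an angle that varies, so its direction does not tell where the dwell is. Turning takes about 1 N at the knob until the jaw meets the frame, then 4 N growing to 10 N, and about 1 N again on the dwell. Let go on the rise it is driven back, on the dwell it stays.
- knob: Upright wooden knob at the end of the crank arm, 22 mm diameter, 44 mm tall, 55 mm from the shaft's axis; turns freely on its own pin. Origin: the middle of the knob, 94 mm above the table. Its pin is slim: grip and push of both fingers, added up, must stay under 130 N.
- frame: Loose little wooden picture frame lying flat on the table, 60 mm (x) by 100 mm (y) by 22 mm tall, 75 to 155 g. Origin: centre of the underside. Its 100 mm length (y) goes along the clamp's y, either way round. Can be taken across its 60 mm width; the fresh joints bear up to 65 N from each finger.
- succulent: Bystander: succulent in a white pot, 64 mm diameter, 85 mm tall. Origin: centre of the underside.
- paperweight: Bystander: dome-shaped glass paperweight, 72 mm diameter, 94 mm tall. Origin: centre of the underside.
- jar: Bystander: small white jar with brass lid, 56 mm diameter, 50 mm tall. Origin: centre of the underside.
Mind the look-alikes: they are no part of the job. Of the things that look like the frame, take the one that is farthest to the robot's right at the start.

How it is judged:
On the way, in this order (a step that is already met when the one before it is completed fails the run):
1. the frame lies flat on the bed, between fence and jaw, let go of (x of frame in the frame of seat between -0.012 and 0.012 m and y of frame in the frame of seat between -0.018 and 0.004 m and z of frame in the frame of seat below 0.004 m and angle between frame's own z axis and vertical below 0.06 rad and contact force between the fingers and frame below 0.5 N), for 0.2 s.
2. the cranked jaw presses the frame against the fence with its full force (contact force between jaw and frame above 28 N), for 0.2 s.
At the end, for the whole second after the job is handed in: The frame lies flat on the bed against the fence (within 4 mm along the clamp, 12 mm across it, 0.06 rad), the jaw presses it with more than 28 N (about 33 N on the dwell) with nobody holding the crank, and crank and frame are at rest (contact force between jaw and frame above 28 N and x of frame in the frame of seat between -0.012 and 0.012 m and y of frame in the frame of seat between -0.004 and 0.004 m and z of frame in the frame of seat below 0.004 m and angle between the y axis of frame and the y axis of clamp, either way round below 0.06 rad and linear speed of each of knob, frame below 0.01 m/s); the robot touches nothing.
It fails at once if a bystander (succulent, paperweight, jar) is shifted by more than 25 mm (distance of any of succulent, paperweight, jar from where it was at the start of the episode above 0.025 m).
It fails at once if the frame is squeezed with more than 130 N (both fingers added) (contact force between the fingers and frame above 130 N).
It fails at once if the crank's knob is squeezed or forced with more than 130 N (both fingers added) (contact force between the fingers and knob above 130 N).
It also fails if it takes over 72 s, if anything falls off the work surface, if the arm or the gripper's body presses on something with over 40 N, if the wrist force passes 120 N, or if a joint passes its speed limit or range.

## Working session

There is one attempt and no reset: what is moved stays moved. The work goes in short steps, Python scripts to look and compute and a tool call to move; the robot and the scene stay as the last step left them, time stands still between calls to the robot, and variables do not carry over. Pictures are saved under pics/ and viewed, at most 10 in all, crops included, and the job is handed in when it is done.

Besides the shell and the picture viewer there is one more tool, called after "Emit:" as name(argument=value, ...), one argument or row to a line, values as JSON. carry_out: Moves the arm, as the interface text tells. Its arguments: {"type":"object","properties":{"plan":{"type":"array"},"squeeze":{"type":"number"}},"required":["plan"]}

```bash
ls; mkdir -p pics; python3 - <<'E'
from plant import r
import cv2,numpy as np
print(r.get_state())
for n in("scene","top"):
    p=r.camera_params(n);print(n,p)
    cv2.imwrite(f"pics/{n}0.png",r.snapshot(n)[:,:,::-1])
print(r.camera_params("wrist"))
E
```

```text
pics
{'clock': 0.0, 'q': array([ 1.36078814,  0.68996054, -0.19453843,  1.56633573,  0.15728452,
        0.90250266, -0.21510902]), 'qd': array([ 2.91116475e-06, -2.64455601e-04, -6.70020529e-04,  1.29911590e-03,
        8.86843595e-04,  2.50386034e-04, -8.33736241e-04]), 'joint_torque': array([-9.82409692e-04, -5.27557075e+01, -1.26653966e+00, -1.53424805e+01,
       -5.24296355e-02,  6.61136190e-03,  1.64647836e-04]), 'tool_pos': array([ 0.15069106, -0.60591258,  0.23792749]), 'eef_rot': array([ 9.92573399e-01,  1.21643842e-01, -1.63375895e-04, -8.92633527e-04]), 'contact_force': array([ 0.36608356, -1.34855619,  0.51400768]), 'moment': array([-0.03819443,  0.04563403, -0.00766959]), 'finger_force': 0.0, 'opening': 0.9992364746648201}
scene {'fx': 411.9209088156026, 'fy': 411.9209088156026, 'cx': 319.94336815199404, 'cy': 208.7850643917369, 'position': array([ 0.98915875, -0.59153219,  1.0451205 ]), 'attitude': array([ 0.91387342,  0.26972306, -0.09104975, -0.28947329])}
top {'fx': 497.3661374983644, 'fy': 497.3661374983644, 'cx': 317.42921258677336, 'cy': 200.28296863681666, 'position': array([ 0.33937033, -0.02438281,  1.63059119]), 'attitude': array([ 0.70932281, -0.69923634,  0.05910658, -0.06660416])}
{'fx': 319.6679290301492, 'fy': 319.6679290301492, 'cx': 316.4029273994824, 'cy': 197.48642735141902, 'hand_eye': array([[-1.30795572e-03, -9.47710745e-01, -3.19127924e-01,
         8.27230335e-02],
       [ 9.99998260e-01, -8.15161483e-04, -1.67774773e-03,
         2.87383808e-04],
       [ 1.32987876e-03, -3.19129564e-01,  9.47710163e-01,
        -1.46387521e-01],
       [ 0.00000000e+00,  0.00000000e+00,  0.00000000e+00,
         1.00000000e+00]])}
```

View pics/top0.png

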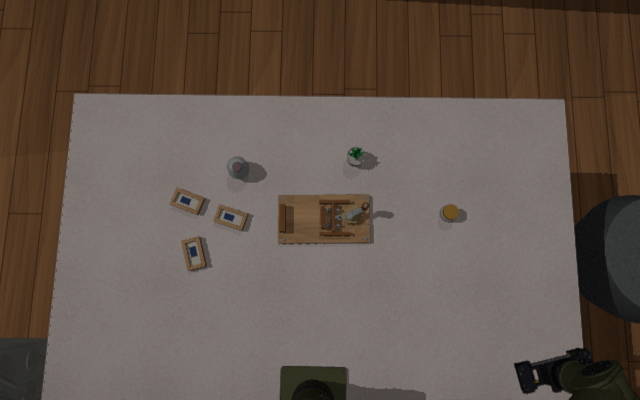

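View pics/scene0.png

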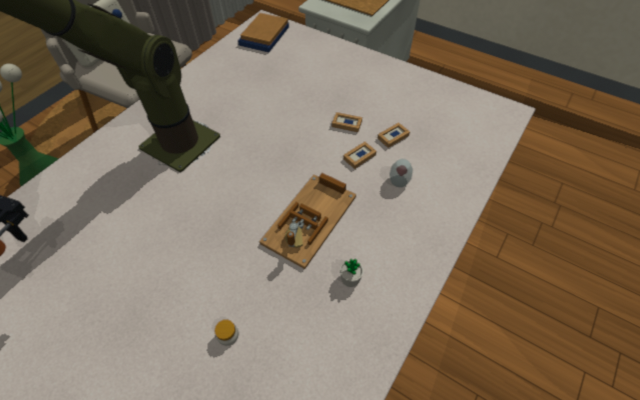

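The top view shows three frames at (188,201), (232,217) and (194,254). The rightmost is (232,217). The clamp board spans (278–370, 195–243), with the fence on the left and the knob near (365,206). The scene view agrees.

```bash
cat > h.py <<'E'
import numpy as np,cv2
from scipy.spatial.transform import Rotation as R
from plant import r
def cam(name):
    p=r.camera_params(name)
    if name=="wrist":
        s=r.get_state(); T=np.eye(4);T[:3,:3]=R.from_quat(s["eef_rot"]).as_matrix();T[:3,3]=s["tool_pos"]
        T=T@p["hand_eye"]; return p,T[:3,:3],T[:3,3]
    return p,R.from_quat(p["attitude"]).as_matrix(),np.array(p["position"])
def ray(c,uv,z):
    p,M,o=c; uv=np.atleast_2d(np.array(uv,float))
    d=np.c_[(uv[:,0]-p["cx"])/p["fx"],(uv[:,1]-p["cy"])/p["fy"],np.ones(len(uv))]@M.T
    return o+d*((z-o[2])/d[:,2])[:,None]
def snap(name,f):
    c=cam(name);im=r.snapshot(name)[:,:,::-1].copy();cv2.imwrite(f"pics/{f}.png",im);return c,im
def totool(pt,tcp=None):
    s=r.get_state();return R.from_quat(s["eef_rot"]).inv().apply(np.array(pt)-s["tool_pos"])
def yaw():
    x=R.from_quat(r.get_state()["eef_rot"]).as_matrix()[:,1];return np.degrees(np.arctan2(x[1],x[0]))
E
python3 - <<'E'
from h import *
c=cam("top");im=cv2.imread("pics/top0.png");hsv=cv2.cvtColor(im,cv2.COLOR_BGR2HSV)
m=cv2.inRange(hsv,(5,70,60),(25,255,255));m[:105]=0;m[:, :90]=0;m[:,540:]=0;m[350:]=0
cs,_=cv2.findContours(m,cv2.RETR_EXTERNAL,cv2.CHAIN_APPROX_NONE)
for k in cs:
    if cv2.contourArea(k)<100: continue
    z=.02
    P=ray(c,k.reshape(-1,2),z)[:,:2].astype(np.float32);print(cv2.minAreaRect(k)[0],cv2.minAreaRect(P))
print("knob",ray(c,(365,206),.116)); print("plants",ray(c,[(356,156)],.085),ray(c,[(237,167)],.05),ray(c,[(450,212)],.05))
E=None
print(yaw(),R.from_quat(r.get_state()["eef_rot"]).as_matrix().round(3))
E
```

```text
(193.03529357910156, 253.1588134765625) ((0.44953906536102295, 0.39474016427993774), (0.10092504322528839, 0.06016859412193298), 15.922282218933105)
(230.25003051757812, 217.25001525878906) ((0.5687839984893799, 0.27975496649742126), (0.10158967971801758, 0.05909208580851555), 72.33527374267578)
(450.5, 211.5) ((0.5977084040641785, -0.44058388471603394), (0.04891097545623779, 0.050094123929739), 88.31287384033203)
(323.68048095703125, 218.63316345214844) ((0.569058895111084, -0.026154518127441406), (0.16005699336528778, 0.29846909642219543), 1.599159836769104)
(186.3793182373047, 200.55172729492188) ((0.62235426902771, 0.4270242750644684), (0.10040160268545151, 0.05988859757781029), 69.1696548461914)
knob [[ 0.59582499 -0.15320506  0.116     ]]
plants [[ 0.76327496 -0.127298    0.085     ]] [[0.73077944 0.25957023 0.05      ]] [[ 0.59118577 -0.43115959  0.05      ]]
-76.0248125322823 [[ 0.97   0.242 -0.001]
 [ 0.242 -0.97   0.002]
 [-0.    -0.002 -1.   ]]
```

Emit:
carry_out(
  plan=[
    {"rot": [0, 0, -0.06], "xyz": [0.028, -0.029, -0.004], "grip": 0},
    {"rot": [0, 0, -0.12], "xyz": [0.055, -0.058, -0.008], "grip": 0},
    {"rot": [0, 0, -0.18], "xyz": [0.083, -0.086, -0.012], "grip": 0},
    {"rot": [0, 0, -0.24], "xyz": [0.11, -0.115, -0.015], "grip": 0},
    {"rot": [0, 0, -0.3], "xyz": [0.138, -0.144, -0.019], "grip": 0},
    {"rot": [0, 0, -0.36], "xyz": [0.165, -0.173, -0.023], "grip": 0},
    {"rot": [0, 0, -0.42], "xyz": [0.193, -0.202, -0.026], "grip": 0},
    {"rot": [0, 0, -0.5], "xyz": [0.22, -0.23, -0.03], "grip": 0},
  ],
)

```text
clock: 0.77
tool_pos: [0.3092, -0.3281, 0.2687]
eef_rot: [0.931, 0.365, -0.0, -0.0]
contact_force: [1.3, -0.2, 0.1]
opening: 0.996
finger_force: 0.0
```

Emit:
carry_out(
  plan=[
    {"rot": [0, 0, -0.06], "xyz": [0.038, -0.012, -0.004], "grip": 0},
    {"rot": [0, 0, -0.12], "xyz": [0.076, -0.024, -0.008], "grip": 0},
    {"rot": [0, 0, -0.18], "xyz": [0.114, -0.036, -0.012], "grip": 0},
    {"rot": [0, 0, -0.24], "xyz": [0.152, -0.048, -0.016], "grip": 0},
    {"rot": [0, 0, -0.3], "xyz": [0.19, -0.06, -0.02], "grip": 0},
    {"rot": [0, 0, -0.36], "xyz": [0.228, -0.072, -0.024], "grip": 0},
    {"rot": [0, 0, -0.42], "xyz": [0.266, -0.084, -0.027], "grip": 0},
    {"rot": [0, 0, -0.5], "xyz": [0.305, -0.095, -0.03], "grip": 0},
  ],
)

```text
clock: 1.43
tool_pos: [0.4691, -0.0521, 0.2988]
eef_rot: [0.812, 0.584, -0.0, 0.0]
contact_force: [1.0, -0.2, -0.5]
opening: 0.998
finger_force: 0.0
```

```bash
python3 - <<'E'
from h import *
snap("wrist","w1");print(r.get_state()["tool_pos"],yaw())
E
```

```text
[ 0.4745929  -0.04270204  0.30018714] -17.68336793452701
```

View pics/w1.png

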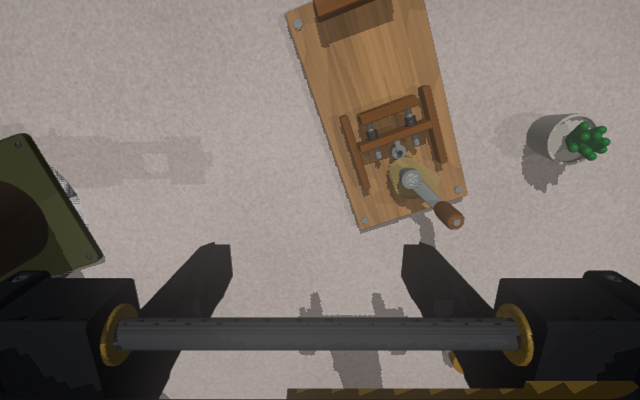

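The wrist view shows the clamp, with the shaft top at (411,178), knob top at (457,223), board corners at (360,231) and (467,193), and the fence at the top edge. The jaw is withdrawn.

```bash
python3 - <<'E'
from h import *
c=cam("wrist")
L=ray(c,[(360,231),(467,193),(287,12)],.018);print(L)
d=L[1]-L[0];print("x dir",np.degrees(np.arctan2(d[1],d[0])),np.linalg.norm(d)); d=L[2]-L[0];print("y dir",np.degrees(np.arctan2(d[1],d[0])))
sh=ray(c,(411,178),.072);k=ray(c,(457,220),.116);print(sh,k,np.linalg.norm(k-sh+[0,0,-.044]),ray(c,(398,152),.036))
im=cv2.imread("pics/w1.png");cv2.imwrite("pics/w1c.png",cv2.resize(im[70:240,330:480],None,fx=3.5,fy=3.5,interpolation=cv2.INTER_CUBIC))
print(totool((.569,.280,.16)))
E
```

```text
[[ 0.50240487 -0.1667894   0.018     ]
 [ 0.6613251  -0.15677976  0.018     ]
 [ 0.49482377  0.1331245   0.018     ]]
x dir 3.60403231716975 0.15923514163783967
y dir 91.44799179121524
[[ 0.57928853 -0.09289686  0.072     ]] [[ 0.60824987 -0.14106391  0.116     ]] 0.05620342430650434 [[ 0.57856388 -0.06599478  0.036     ]]
[ 0.33478427 -0.00877307  0.14333272]
```

View pics/w1c.png

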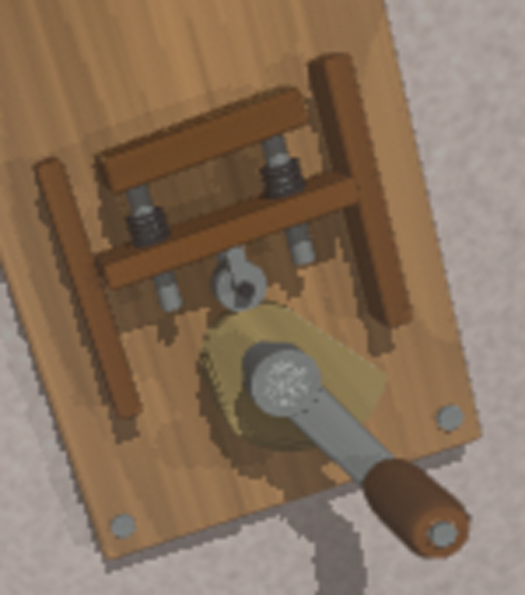

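The close-up shows the cam with its small radius under the roller. Its large-radius corner, where the drop starts, is at right about (385,375). Going clockwise, that puts the dwell roughly 217–240° away. Next I go to the frame.

Emit:
carry_out(
  plan=[
    {"rot": [0, 0, 0], "xyz": [0.038, -0.001, 0.01], "grip": 0},
    {"rot": [0, 0, 0], "xyz": [0.076, -0.002, 0.02], "grip": 0},
    {"rot": [0, 0, 0], "xyz": [0.114, -0.003, 0.03], "grip": 0},
    {"rot": [0, 0, 0], "xyz": [0.152, -0.005, 0.045], "grip": 0},
    {"rot": [0, 0, 0], "xyz": [0.19, -0.006, 0.06], "grip": 0},
    {"rot": [0, 0, 0], "xyz": [0.228, -0.007, 0.07], "grip": 0},
    {"rot": [0, 0, 0], "xyz": [0.266, -0.008, 0.08], "grip": 0},
    {"rot": [0, 0, 0], "xyz": [0.3, -0.009, 0.09], "grip": 0},
  ],
)

```text
clock: 2.15
tool_pos: [0.5568, 0.2354, 0.2076]
eef_rot: [0.813, 0.583, -0.0, -0.0]
contact_force: [-0.3, -0.7, -0.3]
opening: 0.999
finger_force: 0.0
```

```bash
python3 - <<'E'
from h import *
c,im=snap("wrist","w2");print(r.get_state()["tool_pos"],yaw())
hsv=cv2.cvtColor(im,cv2.COLOR_BGR2HSV);m=cv2.inRange(hsv,(5,70,60),(25,255,255))
for k in cv2.findContours(m,cv2.RETR_EXTERNAL,cv2.CHAIN_APPROX_NONE)[0]:
    if cv2.contourArea(k)<1000: continue
    print(cv2.minAreaRect(k)[0],cv2.minAreaRect(ray(c,k.reshape(-1,2),.022)[:,:2].astype(np.float32)))
E
```

```text
[0.55658098 0.24408552 0.20628173] -18.273250593786397
(398.5, 373.0) ((0.5726824998855591, -0.06368337571620941), (0.07987073063850403, 0.1989629566669464), 71.35045623779297)
(356.95648193359375, 275.57257080078125) ((0.558840811252594, 0.09055756777524948), (0.11921346187591553, 0.15191233158111572), 78.4401626586914)
(312.9269104003906, 125.99110412597656) ((0.5676848888397217, 0.2801402807235718), (0.09942703694105148, 0.05911312624812126), 72.52019500732422)
(159.23992919921875, 51.72332763671875) ((0.45085608959198, 0.39311495423316956), (0.10223724693059921, 0.06429802626371384), 16.025611877441406)
```

View pics/w2.png

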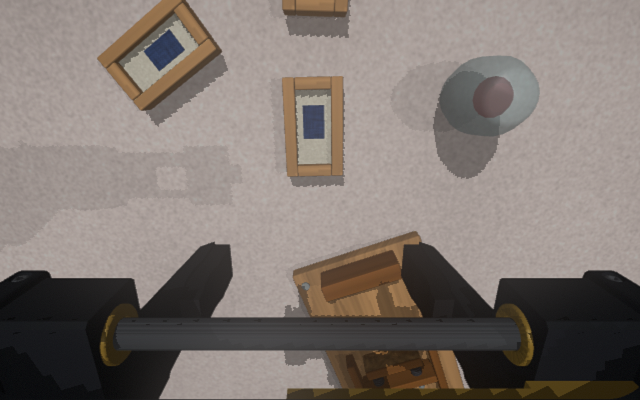

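The frame (our target) is at (313,126) and nothing stands beside it.

Emit:
carry_out(
  plan=[
    {"rot": [0, 0, -0.012], "xyz": [0.015, 0, 0.03], "grip": 0},
    {"rot": [0, 0, -0.012], "xyz": [0.025, 0, 0.06], "grip": 0},
    {"rot": [0, 0, -0.012], "xyz": [0.035, 0, 0.09], "grip": 0},
    {"rot": [0, 0, -0.012], "xyz": [0.035, 0, 0.12], "grip": 0},
    {"rot": [0, 0, -0.012], "xyz": [0.035, 0, 0.145], "grip": 0},
    {"rot": [0, 0, -0.012], "xyz": [0.035, 0, 0.155], "grip": 0},
    {"rot": [0, 0, -0.012], "xyz": [0.035, 0, 0.155], "grip": 0},
    {"rot": [0, 0, -0.012], "xyz": [0.035, 0, 0.155], "grip": 0},
  ],
)

```text
clock: 2.87
tool_pos: [0.5682, 0.2661, 0.054]
eef_rot: [0.809, 0.587, -0.0, 0.0]
contact_force: [0.4, 0.8, -0.1]
opening: 1.003
finger_force: 0.0
```

```bash
python3 - <<'E'
from h import *
print(r.get_state()["tool_pos"],yaw(),totool((.5680,.2800,.005)))
E
```

```text
[0.56824383 0.26606366 0.05400497] -18.0731381595453 [ 0.0131796  -0.00455325  0.04900341]
```

```bash
python3 - <<'E'
from h import *
for i in range(2):
    c,im=snap("wrist","w3");s=r.get_state();print(s["tool_pos"],yaw(),np.abs(s["qd"]).max(),totool((.5680,.2800,.005)))
hsv=cv2.cvtColor(im,cv2.COLOR_BGR2HSV);m=cv2.inRange(hsv,(5,70,60),(25,255,255))
for k in cv2.findContours(m,cv2.RETR_EXTERNAL,cv2.CHAIN_APPROX_NONE)[0]:
    if cv2.contourArea(k)<1000: continue
    print(cv2.minAreaRect(k)[0],cv2.minAreaRect(ray(c,k.reshape(-1,2),.022)[:,:2].astype(np.float32)))
E
```

```text
[0.56892792 0.26655666 0.05499033] -18.077924255669167 0.017619749487875057 [ 0.01241675 -0.005119    0.05000237]
[0.5692241  0.26679927 0.05548444] -18.074288135080117 0.01014098353421042 [ 0.01205403 -0.00535978  0.05050158]
(415.0, 380.5) ((0.6003440618515015, 0.13115061819553375), (0.03145982697606087, 0.07461973279714584), 71.85783386230469)
(307.8212890625, 205.1300048828125) ((0.5682527422904968, 0.2809574604034424), (0.10145264863967896, 0.05951686203479767), 72.4262466430664)
(312.5, 12.5) ((0.603760838508606, 0.3806381821632385), (0.01096238475292921, 0.059685736894607544), 71.8451156616211)
(38.56982421875, 78.44359588623047) ((0.45340147614479065, 0.3930283486843109), (0.10676860064268112, 0.06543169170618057), 15.981490135192871)
```

View pics/w3.png

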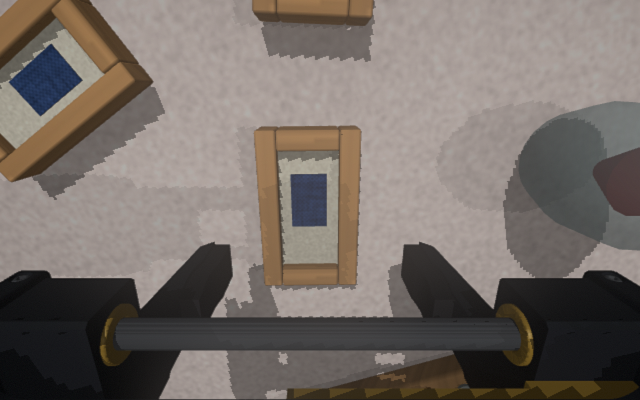

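The frame is at (308,205) between the finger lines, slightly ahead.

Emit:
carry_out(
  plan=[
    {"rot": [0, 0, -0.01], "xyz": [0.013, -0.005, 0.005], "grip": 0},
    {"rot": [0, 0, -0.01], "xyz": [0.013, -0.005, 0.01], "grip": 0},
    {"rot": [0, 0, -0.01], "xyz": [0.013, -0.005, 0.02], "grip": 0},
    {"rot": [0, 0, -0.01], "xyz": [0.013, -0.005, 0.03], "grip": 0},
    {"rot": [0, 0, -0.01], "xyz": [0.013, -0.005, 0.04], "grip": 0},
    {"rot": [0, 0, -0.01], "xyz": [0.013, -0.005, 0.045], "grip": 0},
    {"rot": [0, 0, -0.01], "xyz": [0.013, -0.005, 0.045], "grip": 0},
    {"rot": [0, 0, -0.01], "xyz": [0.013, -0.005, 0.045], "grip": 0},
  ],
  squeeze=15,
)

```text
clock: 3.63
tool_pos: [0.5671, 0.2798, 0.008]
eef_rot: [0.806, 0.591, -0.001, 0.0]
contact_force: [0.1, -0.1, -1.0]
opening: 1.001
finger_force: 0.0
```

Emit:
carry_out(
  plan=[
    {"rot": [0, 0, 0], "xyz": [0, 0, 0.003], "grip": 60},
    {"rot": [0, 0, 0], "xyz": [0, 0, 0.003], "grip": 100},
    {"rot": [0, 0, 0], "xyz": [0, 0, 0.003], "grip": 150},
    {"rot": [0, 0, 0], "xyz": [0, 0, 0.003], "grip": 150},
    {"rot": [0, 0, 0], "xyz": [0, 0, 0.003], "grip": 150},
    {"rot": [0, 0, 0], "xyz": [0, 0, 0.003], "grip": 150},
    {"rot": [0, 0, 0], "xyz": [0, 0, 0.003], "grip": 150},
    {"rot": [0, 0, 0], "xyz": [0, 0, 0.003], "grip": 150},
  ],
  squeeze=20,
)

```text
clock: 4.3
tool_pos: [0.5676, 0.2803, 0.006]
eef_rot: [0.806, 0.591, 0.0, 0.0]
contact_force: [0.1, -0.3, 1.7]
opening: 0.68
finger_force: 20.0
```

Emit:
carry_out(
  plan=[
    {"rot": [0, 0, 0], "xyz": [0, 0, -0.02], "grip": 150},
    {"rot": [0, 0, 0], "xyz": [0, 0, -0.05], "grip": 150},
    {"rot": [0, 0, 0], "xyz": [0, 0, -0.08], "grip": 150},
    {"rot": [0, 0, -0.06], "xyz": [-0.025, 0.008, -0.105], "grip": 150},
    {"rot": [0, 0, -0.12], "xyz": [-0.06, 0.019, -0.12], "grip": 150},
    {"rot": [0, 0, -0.18], "xyz": [-0.095, 0.031, -0.13], "grip": 150},
    {"rot": [0, 0, -0.25], "xyz": [-0.13, 0.042, -0.135], "grip": 150},
    {"rot": [0, 0, -0.33], "xyz": [-0.16, 0.052, -0.135], "grip": 150},
  ],
)

```text
clock: 4.97
tool_pos: [0.5692, 0.1092, 0.1418]
eef_rot: [0.697, 0.717, 0.0, 0.001]
contact_force: [0.5, -0.3, -0.5]
opening: 0.679
finger_force: 20.0
```

```bash
python3 - <<'E'
from h import *
for i in range(2): c,im=snap("wrist","w4")
s=r.get_state();print(s["tool_pos"],yaw(),s["opening"],s["finger_force"],s["contact_force"])
E
```

```text
[0.56887685 0.10240107 0.13997783] 0.9316733253158226 0.6780281037417073 19.998579919338226 [-0.41150706 -0.3075091  -1.42185483]
```

View pics/w4.png

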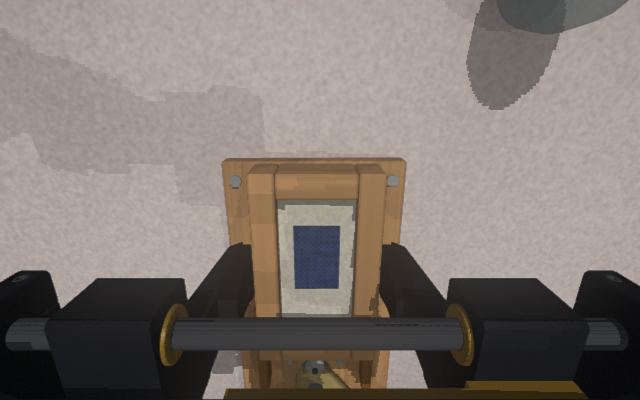

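The board's fence-end edge runs from (223,160) to (405,160), with screws at (236,181) and (393,181). The held frame covers the fence.

```bash
python3 - <<'E'
from h import *
c=cam("wrist")
print(ray(c,[(224,159),(405,159),(236,181),(393,181)],.018))
print("frame end",ray(c,[(249,165),(383,165)],.140-.006+.022))
# fence from w2-like top image
ct=cam("top");im=cv2.imread("pics/top0.png")
print("fence top px->", ray(ct,[(279,218),(293,218)],.052))
cv2.imwrite("pics/c.png",cv2.resize(im[185:255,268:382],None,fx=6,fy=6,interpolation=cv2.INTER_CUBIC))
E
```

```text
[[0.48891142 0.12768458 0.018     ]
 [0.64280524 0.13010027 0.018     ]
 [0.49783525 0.10837144 0.018     ]
 [0.63442008 0.11054964 0.018     ]]
frame end [[0.53966425 0.1554717  0.156     ]
 [0.59521068 0.15634735 0.156     ]]
fence top px-> [[0.56389331 0.11694637 0.052     ]
 [0.56451397 0.07203241 0.052     ]]
```

View pics/c.png

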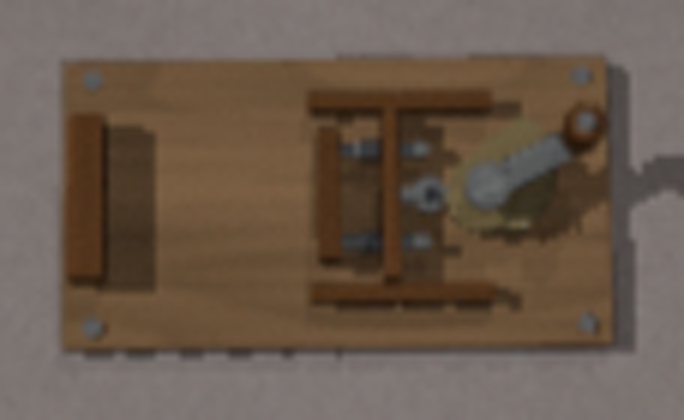

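The fence's inner top edge is at about (285.3,218.2) in the top image, and the jaw face's top edge is at about (321.2,217).

```bash
python3 - <<'E'
from h import *
ct=cam("top");f=lambda x,y:(268+(x-2.5)/6,185+(y-2.5)/6)
print("fence face",ray(ct,[f(104,115),f(102,283)],.052))
print("jaw",ray(ct,[f(318,128),f(320,262)],.051))
print("shaft",ray(ct,[f(487,185)],.072),"knob",ray(ct,f(584,121),.116))
print("corners",ray(ct,[f(62,62),f(62,349),f(607,57),f(612,347)],.018))
E
```

```text
fence face [[0.61051137 0.09920176 0.052     ]
 [0.5198599  0.09784185 0.052     ]]
jaw [[ 0.60516118 -0.01583325  0.051     ]
 [ 0.53283888 -0.01791277  0.051     ]]
shaft [[ 0.57235352 -0.10551171  0.072     ]] knob [[ 0.59973402 -0.15295505  0.116     ]]
corners [[ 0.64564167  0.1257923   0.018     ]
 [ 0.48756956  0.12116977  0.018     ]
 [ 0.65244991 -0.1739696   0.018     ]
 [ 0.49289892 -0.17617207  0.018     ]]
```

Emit:
carry_out(
  plan=[
    {"rot": [0, 0, -0.003], "xyz": [-0.015, -0.001, 0], "grip": 150},
    {"rot": [0, 0, -0.003], "xyz": [-0.035, -0.002, 0], "grip": 150},
    {"rot": [0, 0, -0.003], "xyz": [-0.055, -0.002, 0.015], "grip": 150},
    {"rot": [0, 0, -0.003], "xyz": [-0.06, -0.002, 0.035], "grip": 150},
    {"rot": [0, 0, -0.003], "xyz": [-0.06, -0.002, 0.055], "grip": 150},
    {"rot": [0, 0, -0.003], "xyz": [-0.06, -0.002, 0.068], "grip": 150},
    {"rot": [0, 0, -0.003], "xyz": [-0.06, -0.002, 0.068], "grip": 150},
    {"rot": [0, 0, -0.003], "xyz": [-0.06, -0.002, 0.068], "grip": 150},
  ],
)

```text
clock: 5.73
tool_pos: [0.5678, 0.0524, 0.0722]
eef_rot: [0.697, 0.717, -0.001, -0.001]
contact_force: [-0.2, 0.6, -0.8]
opening: 0.681
finger_force: 20.0
```

```bash
python3 - <<'E'
from h import *
for i in range(3): c,im=snap("wrist","w5")
s=r.get_state();print(s["tool_pos"],yaw(),s["opening"],s["finger_force"],s["contact_force"])
cv2.imwrite("pics/w5c.png",cv2.resize(im[100:300,200:440],None,fx=3,fy=3))
E
```

```text
[0.56906142 0.05261809 0.07365389] 1.6236106410008302 0.6774850176130545 19.99982088804245 [ 0.56378143  0.88860408 -0.45796764]
```

View pics/w5c.png

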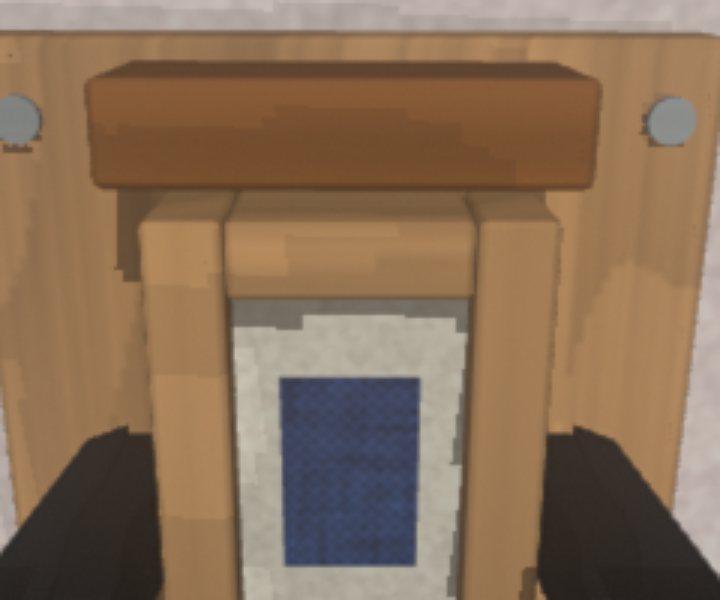

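The fence's inner top edge is at row ≈162.3 (cols 231–399). The frame's +y top end edge is at row ≈174 (cols 247–386).

```bash
python3 - <<'E'
from h import *
c=cam("wrist");f=lambda x,y:(200+(x-1)/3,100+(y-1)/3)
a=ray(c,[f(93,187),f(597,187)],.052);print("fence",a,np.linalg.norm(a[1]-a[0]))
b=ray(c,[f(140,222),f(560,222)],.0737-.006+.022);print("frame",b,np.linalg.norm(b[1]-b[0]))
print(totool((.568,.0425,.024)))
E
```

```text
fence [[0.52150482 0.09782306 0.052     ]
 [0.61127324 0.10023985 0.052     ]] 0.08980094698005979
frame [[0.53782088 0.10139262 0.0897    ]
 [0.59653951 0.10297229 0.0897    ]] 0.05873987893836314
[-0.01010871 -0.00143125  0.04964652]
```

Emit:
carry_out(
  plan=[
    {"rot": [0, 0, 0], "xyz": [-0.006, -0.001, 0], "grip": 150},
    {"rot": [0, 0, 0], "xyz": [-0.0105, -0.0014, 0], "grip": 150},
    {"rot": [0, 0, 0], "xyz": [-0.0105, -0.0014, 0.003], "grip": 150},
    {"rot": [0, 0, 0], "xyz": [-0.0105, -0.0014, 0.008], "grip": 150},
    {"rot": [0, 0, 0], "xyz": [-0.0105, -0.0014, 0.012], "grip": 150},
    {"rot": [0, 0, 0], "xyz": [-0.0105, -0.0014, 0.015], "grip": 150},
    {"rot": [0, 0, 0], "xyz": [-0.0105, -0.0014, 0.015], "grip": 150},
    {"rot": [0, 0, 0], "xyz": [-0.0105, -0.0014, 0.015], "grip": 150},
  ],
)

```text
clock: 6.55
tool_pos: [0.5671, 0.0417, 0.0573]
eef_rot: [0.697, 0.717, -0.0, -0.0]
contact_force: [-0.6, -0.1, -1.2]
opening: 0.681
finger_force: 20.0
```

```bash
python3 - <<'E'
from h import *
for i in range(2): snap("wrist","w6")
s=r.get_state();print(s["tool_pos"],yaw(),s["contact_force"],totool((.568,.0422,.0245)))
E
```

```text
[0.56733678 0.04167167 0.05768925] 1.6215887009581114 [-0.29951012  0.04619996 -1.37440996] [0.00050705 0.0006758  0.03318933]
```

Position is good, so I descend.

Emit:
carry_out(
  plan=[
    {"rot": [0, 0, 0], "xyz": [0.0005, 0, 0.006], "grip": 150},
    {"rot": [0, 0, 0], "xyz": [0.0005, 0, 0.013], "grip": 150},
    {"rot": [0, 0, 0], "xyz": [0.0005, 0, 0.02], "grip": 150},
    {"rot": [0, 0, 0], "xyz": [0.0005, 0, 0.025], "grip": 150},
    {"rot": [0, 0, 0], "xyz": [0.0005, 0, 0.029], "grip": 150},
    {"rot": [0, 0, 0], "xyz": [0.0005, 0, 0.032], "grip": 150},
    {"rot": [0, 0, 0], "xyz": [0.0005, 0, 0.032], "grip": 150},
    {"rot": [0, 0, 0], "xyz": [0.0005, 0, 0.032], "grip": 150},
  ],
)

```text
clock: 7.32
tool_pos: [0.5672, 0.042, 0.0255]
eef_rot: [0.697, 0.717, -0.0, -0.0]
contact_force: [-0.8, -0.2, -0.9]
opening: 0.679
finger_force: 20.0
```

Emit:
carry_out(
  plan=[
    {"rot": [0, 0, 0], "xyz": [0, 0, 0.0015], "grip": 150},
    {"rot": [0, 0, 0], "xyz": [0, 0, 0.0015], "grip": 150},
    {"rot": [0, 0, 0], "xyz": [0, 0, 0.0015], "grip": 60},
    {"rot": [0, 0, 0], "xyz": [0, 0, 0.0015], "grip": 0},
    {"rot": [0, 0, 0], "xyz": [0, 0, 0.0015], "grip": 0},
    {"rot": [0, 0, 0], "xyz": [0, 0, 0.0015], "grip": 0},
    {"rot": [0, 0, 0], "xyz": [0, 0, 0.0015], "grip": 0},
    {"rot": [0, 0, 0], "xyz": [0, 0, -0.01], "grip": 0},
  ],
)

```text
clock: 7.98
tool_pos: [0.566, 0.0417, 0.0346]
eef_rot: [0.697, 0.717, -0.001, -0.001]
contact_force: [0.6, 0.2, -1.1]
opening: 0.999
finger_force: 0.0
```

Emit:
carry_out(
  plan=[
    {"rot": [0, 0, 0], "xyz": [0, 0, -0.04], "grip": 0},
    {"rot": [0, 0, 0], "xyz": [0, 0, -0.08], "grip": 0},
    {"rot": [0, 0, 0], "xyz": [-0.02, 0.005, -0.11], "grip": 0},
    {"rot": [0, 0, 0], "xyz": [-0.055, 0.01, -0.13], "grip": 0},
    {"rot": [0, 0, 0], "xyz": [-0.09, 0.015, -0.14], "grip": 0},
    {"rot": [0, 0, 0], "xyz": [-0.13, 0.02, -0.14], "grip": 0},
    {"rot": [0, 0, 0], "xyz": [-0.17, 0.02, -0.14], "grip": 0},
    {"rot": [0, 0, 0], "xyz": [-0.2, 0.02, -0.14], "grip": 0},
  ],
)

```text
clock: 8.65
tool_pos: [0.5926, -0.1621, 0.1769]
eef_rot: [0.698, 0.716, -0.001, 0.001]
contact_force: [0.8, -0.2, -0.1]
opening: 0.999
finger_force: 0.0
```

```bash
python3 - <<'E'
from h import *
for i in range(4): c,im=snap("wrist","w7")
s=r.get_state();print(s["tool_pos"],yaw(),s["contact_force"])
cv2.imwrite("pics/w7c.png",cv2.resize(im[0:290,200:460],None,fx=2,fy=2,interpolation=cv2.INTER_CUBIC))
E
```

```text
[ 0.59254359 -0.15823264  0.17628606] 1.4772422001184171 [-2.42485298e-04  1.14004391e+00  1.44164738e-01]
```

View pics/w7c.png

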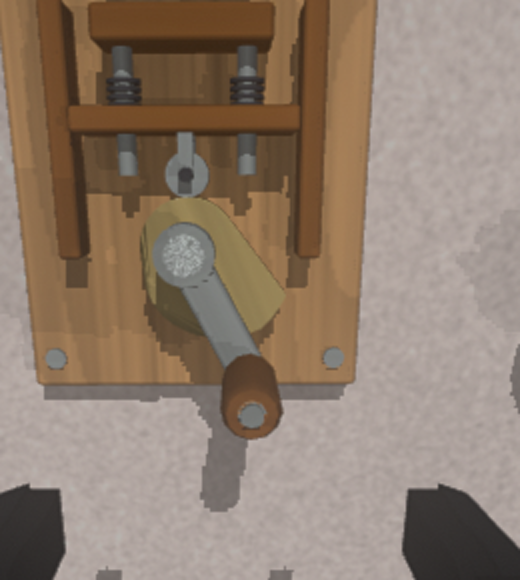

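The view shows the knob top at full-image (326,206.5) and the shaft at (292.5,127.5). The cam's big lobe spans crop (283,295) to (248,333), and the edge from (283,295) back to (215,205) is the drop.

```bash
python3 - <<'E'
from h import *
c=cam("wrist");f=lambda x,y:(200+x/2,y/2)
sh=ray(c,f(185,255),.072)[0];k=ray(c,f(252,414),.116)[0];d=(k-sh)[:2]
print("shaft",sh,"knob",k,np.hypot(*d),np.degrees(np.arctan2(d[1],d[0])))
print("roller",ray(c,f(187,175),.04)[0]-sh)
for p in [(145,240),(150,215),(185,198),(215,205),(240,235),(283,295),(275,310),(262,322),(248,333),(225,335),(190,328),(155,300)]:
    v=(ray(c,f(*p),.042)[0]-sh)[:2];print(p,np.hypot(*v).round(4),np.degrees(np.arctan2(v[1],v[0])).round(0))
print(totool((*k[:2],.082)))
# independent knob/shaft: scene cam ray crossing not used; top gave shaft .5724,-.1055 knob .5997,-.1530
E
```

```text
shaft [ 0.57217355 -0.10301211  0.072     ] knob [ 0.59843011 -0.15143798  0.116     ] 0.055086036941534335 -61.53340629739411
roller [-0.00148236  0.02940076 -0.032     ]
(145, 240) 0.0195 172.0
(150, 215) 0.0214 143.0
(185, 198) 0.0204 96.0
(215, 205) 0.0206 59.0
(240, 235) 0.0221 15.0
(283, 295) 0.0454 -25.0
(275, 310) 0.046 -35.0
(262, 322) 0.0452 -45.0
(248, 333) 0.0453 -55.0
(225, 335) 0.0413 -67.0
(190, 328) 0.0353 -90.0
(155, 300) 0.0277 -124.0
[0.00661635 0.00602967 0.09428969]
```

The cam geometry is clear. The dwell (r≈45.5 mm) spans about −48° to −25° and the roller is at 93°, so I need θ≈230° clockwise. That takes the knob from −61.5° to about 68.5°.

Emit:
carry_out(
  plan=[
    {"rot": [0, 0, 0], "xyz": [0.0066, 0.006, 0.015], "grip": 0},
    {"rot": [0, 0, 0], "xyz": [0.0066, 0.006, 0.035], "grip": 0},
    {"rot": [0, 0, 0], "xyz": [0.0066, 0.006, 0.055], "grip": 0},
    {"rot": [0, 0, 0], "xyz": [0.0066, 0.006, 0.075], "grip": 0},
    {"rot": [0, 0, 0], "xyz": [0.0066, 0.006, 0.088], "grip": 0},
    {"rot": [0, 0, 0], "xyz": [0.0066, 0.006, 0.093], "grip": 0},
    {"rot": [0, 0, 0], "xyz": [0.0066, 0.006, 0.093], "grip": 100},
    {"rot": [0, 0, 0], "xyz": [0.0066, 0.006, 0.093], "grip": 120},
  ],
  squeeze=20,
)

```text
clock: 9.52
tool_pos: [0.5993, -0.1495, 0.083]
eef_rot: [0.697, 0.717, 0.0, 0.0]
contact_force: [0.7, -0.3, 0.7]
opening: 0.873
finger_force: 0.0
```

```bash
python3 - <<'E'
from h import *
s=r.get_state();print(s["tool_pos"],yaw(),s["contact_force"],s["opening"],totool((.5985,-.1518,.082)))
E
```

```text
[ 0.59925493 -0.14953876  0.08303489] 1.6828913291275367 [ 0.68157494 -0.3166823   0.73985272] 0.8733863969540778 [-0.00223855 -0.00082174  0.00103332]
```

Emit:
carry_out(
  plan=[
    {"rot": [0, 0, 0], "xyz": [-0.002, -0.001, 0], "grip": 160},
    {"rot": [0, 0, 0], "xyz": [-0.002, -0.001, 0], "grip": 190},
    {"rot": [0, 0, 0], "xyz": [-0.002, -0.001, 0], "grip": 220},
    {"rot": [0, 0, 0], "xyz": [-0.002, -0.001, 0], "grip": 220},
    {"rot": [0, 0, 0], "xyz": [-0.002, -0.001, 0], "grip": 220},
    {"rot": [0, 0, 0], "xyz": [-0.002, -0.001, 0], "grip": 220},
    {"rot": [0, 0, 0], "xyz": [-0.002, -0.001, 0], "grip": 220},
    {"rot": [0, 0, 0], "xyz": [-0.002, -0.001, 0], "grip": 220},
  ],
)

```text
clock: 10.18
tool_pos: [0.5978, -0.1527, 0.0828]
eef_rot: [0.697, 0.717, 0.0, 0.0]
contact_force: [0.5, 0.2, 0.1]
opening: 0.268
finger_force: 0.0
```

```bash
cat > arc.py <<'E'
from h import *
import sys
S=np.array([.5723,-.1035]);rad=.055
s=r.get_state();p=s["tool_pos"];v=p[:2]-S
a0=np.degrees(np.arctan2(v[1],v[0]));print(p,"yaw",yaw(),"F",s["contact_force"].round(1),s["opening"],s["finger_force"],"r",np.hypot(*v),"ang",a0)
step=float(sys.argv[1])
M=R.from_quat(s["eef_rot"]).inv()
# shift along the arc from the measured angle, on the nominal circle
for i in range(1,9):
    a=np.radians([a0,a0-step*i]);e=lambda t:S+rad*np.array([np.cos(t),np.sin(t)])
    w=np.r_[e(a[1])-e(a[0]),0];print(i,M.apply(w)[:2].round(4))
E
python3 arc.py 8
```

```text
[ 0.59775249 -0.15269142  0.08275841] yaw 1.603121818251039 F [0.5 0.2 0.1] 0.26824577882501166 0.0 r 0.05538614434868656 ang -62.642179365051994
1 [-0.0028 -0.0071]
2 [-0.0047 -0.0146]
3 [-0.0054 -0.0222]
4 [-0.0051 -0.0299]
5 [-0.0038 -0.0374]
6 [-0.0014 -0.0447]
7 [ 0.002  -0.0516]
8 [ 0.0063 -0.0579]
```

Emit:
carry_out(
  plan=[
    {"rot": [0, 0, 0], "xyz": [0, 0, 0], "grip": 230},
    {"rot": [0, 0, 0], "xyz": [0, 0, 0], "grip": 230},
    {"rot": [0, 0, 0], "xyz": [0, 0, 0], "grip": 230},
    {"rot": [0, 0, 0], "xyz": [-0.0028, -0.0071, 0], "grip": 230},
    {"rot": [0, 0, 0], "xyz": [-0.0047, -0.0146, 0], "grip": 230},
    {"rot": [0, 0, 0], "xyz": [-0.0054, -0.0222, 0], "grip": 230},
    {"rot": [0, 0, 0], "xyz": [-0.0051, -0.0299, 0], "grip": 230},
    {"rot": [0, 0, 0], "xyz": [-0.0038, -0.0374, 0], "grip": 230},
  ],
)

```text
clock: 10.85
tool_pos: [0.5592, -0.158, 0.0828]
eef_rot: [0.697, 0.717, -0.0, -0.0]
contact_force: [1.4, -1.5, -0.8]
opening: 0.243
finger_force: 20.0
```

```bash
python3 arc.py 7
```

```text
[ 0.55916216 -0.15803117  0.08277261] yaw 1.5672201668750707 F [ 1.4 -1.5 -0.8] 0.24345619447784583 20.000139931216836 r 0.05609145892897897 ang -103.54575042118606
1 [ 0.0021 -0.0064]
2 [ 0.005  -0.0124]
3 [ 0.0087 -0.0181]
4 [ 0.0129 -0.0232]
5 [ 0.0178 -0.0279]
6 [ 0.0232 -0.0318]
7 [ 0.0291 -0.0351]
8 [ 0.0353 -0.0377]
```

Emit:
carry_out(
  plan=[
    {"rot": [0, 0, 0], "xyz": [0.0021, -0.0064, 0], "grip": 230},
    {"rot": [0, 0, 0], "xyz": [0.005, -0.0124, 0], "grip": 230},
    {"rot": [0, 0, 0], "xyz": [0.0087, -0.0181, 0], "grip": 230},
    {"rot": [0, 0, 0], "xyz": [0.0129, -0.0232, 0], "grip": 230},
    {"rot": [0, 0, 0], "xyz": [0.0178, -0.0279, 0], "grip": 230},
    {"rot": [0, 0, 0], "xyz": [0.0232, -0.0318, 0], "grip": 230},
    {"rot": [0, 0, 0], "xyz": [0.0291, -0.0351, 0], "grip": 230},
    {"rot": [0, 0, 0], "xyz": [0.0353, -0.0377, 0], "grip": 230},
  ],
)

```text
clock: 11.52
tool_pos: [0.52, -0.1232, 0.0826]
eef_rot: [0.697, 0.717, -0.001, -0.001]
contact_force: [-3.5, -3.3, 3.9]
opening: 0.241
finger_force: 20.0
```

```bash
python3 arc.py 6
```

```text
[ 0.51995692 -0.12316728  0.08262156] yaw 1.5855607525105981 F [-3.5 -3.3  3.9] 0.24124596437521714 20.004420401528478 r 0.05591601043396721 ang -159.40690201229506
1 [ 0.0055 -0.0016]
2 [ 0.0112 -0.0026]
3 [ 0.0169 -0.003 ]
4 [ 0.0227 -0.0028]
5 [ 0.0284 -0.002 ]
6 [ 0.034  -0.0006]
7 [0.0394 0.0014]
8 [0.0446 0.0039]
```

Emit:
carry_out(
  plan=[
    {"rot": [0, 0, 0], "xyz": [0.0055, -0.0016, 0], "grip": 230},
    {"rot": [0, 0, 0], "xyz": [0.0112, -0.0026, 0], "grip": 230},
    {"rot": [0, 0, 0], "xyz": [0.0169, -0.003, 0], "grip": 230},
    {"rot": [0, 0, 0], "xyz": [0.0227, -0.0028, 0], "grip": 230},
    {"rot": [0, 0, 0], "xyz": [0.0284, -0.002, 0], "grip": 230},
    {"rot": [0, 0, 0], "xyz": [0.034, -0.0006, 0], "grip": 230},
    {"rot": [0, 0, 0], "xyz": [0.0394, 0.0014, 0], "grip": 230},
    {"rot": [0, 0, 0], "xyz": [0.0446, 0.0039, 0], "grip": 230},
  ],
  squeeze=28,
)

```text
clock: 12.18
tool_pos: [0.5239, -0.0771, 0.0826]
eef_rot: [0.697, 0.717, -0.0, -0.001]
contact_force: [-4.3, -0.7, 3.1]
opening: 0.242
finger_force: 28.0
```

```bash
python3 arc.py 6
```

```text
[ 0.52390005 -0.07709896  0.08260521] yaw 1.6630181699276576 F [-4.3 -0.7  3.1] 0.24248501590527796 28.001169841736555 r 0.05513229492491221 ang 151.388569581337
1 [0.0048 0.0032]
2 [0.0093 0.0068]
3 [0.0133 0.0109]
4 [0.0169 0.0154]
5 [0.02   0.0202]
6 [0.0226 0.0254]
7 [0.0247 0.0308]
8 [0.0261 0.0363]
```

Emit:
carry_out(
  plan=[
    {"rot": [0, 0, 0], "xyz": [0.0048, 0.0032, 0], "grip": 230},
    {"rot": [0, 0, 0], "xyz": [0.0093, 0.0068, 0], "grip": 230},
    {"rot": [0, 0, 0], "xyz": [0.0133, 0.0109, 0], "grip": 230},
    {"rot": [0, 0, 0], "xyz": [0.0169, 0.0154, 0], "grip": 230},
    {"rot": [0, 0, 0], "xyz": [0.02, 0.0202, 0], "grip": 230},
    {"rot": [0, 0, 0], "xyz": [0.0226, 0.0254, 0], "grip": 230},
    {"rot": [0, 0, 0], "xyz": [0.0247, 0.0308, 0], "grip": 230},
    {"rot": [0, 0, 0], "xyz": [0.0261, 0.0363, 0], "grip": 230},
  ],
)

```text
clock: 12.85
tool_pos: [0.5564, -0.0515, 0.0823]
eef_rot: [0.697, 0.717, -0.003, -0.002]
contact_force: [-12.4, -0.4, 8.4]
opening: 0.24
finger_force: 28.0
```

```bash
python3 arc.py 4
```

```text
[ 0.55644277 -0.05148471  0.08225433] yaw 1.60900610516139 F [-12.4  -0.4   8.4] 0.24021763973401675 28.00079869106412 r 0.054378693818134566 ang 106.95421590731009
1 [0.0009 0.0037]
2 [0.0015 0.0075]
3 [0.0019 0.0113]
4 [0.002  0.0152]
5 [0.0018 0.019 ]
6 [0.0013 0.0228]
7 [0.0006 0.0266]
8 [-0.0003  0.0303]
```

Emit:
carry_out(
  plan=[
    {"rot": [0, 0, 0], "xyz": [0.0009, 0.0037, 0], "grip": 230},
    {"rot": [0, 0, 0], "xyz": [0.0015, 0.0075, 0], "grip": 230},
    {"rot": [0, 0, 0], "xyz": [0.0019, 0.0113, 0], "grip": 230},
    {"rot": [0, 0, 0], "xyz": [0.002, 0.0152, 0], "grip": 230},
    {"rot": [0, 0, 0], "xyz": [0.0018, 0.019, 0], "grip": 230},
    {"rot": [0, 0, 0], "xyz": [0.0013, 0.0228, 0], "grip": 230},
    {"rot": [0, 0, 0], "xyz": [0.0006, 0.0266, 0], "grip": 230},
    {"rot": [0, 0, 0], "xyz": [0.0006, 0.0266, 0], "grip": 230},
  ],
)

```text
clock: 13.52
tool_pos: [0.5839, -0.0506, 0.0822]
eef_rot: [0.697, 0.717, -0.003, -0.002]
contact_force: [-7.0, -2.5, 4.8]
opening: 0.239
finger_force: 28.0
```

```bash
python3 arc.py 3
```

```text
[ 0.58394915 -0.05060224  0.0822318 ] yaw 1.5899557315887691 F [-7.  -2.5  4.8] 0.23945175047223696 28.00023252144456 r 0.054165264641257614 ang 77.5805587959798
1 [-0.0008  0.0028]
2 [-0.0017  0.0055]
3 [-0.0027  0.0082]
4 [-0.0039  0.0108]
5 [-0.0053  0.0134]
6 [-0.0067  0.0158]
7 [-0.0083  0.0182]
8 [-0.01    0.0206]
```

Emit:
carry_out(
  plan=[
    {"rot": [0, 0, 0], "xyz": [-0.0004, 0.0014, 0], "grip": 230},
    {"rot": [0, 0, 0], "xyz": [-0.0008, 0.0028, 0], "grip": 230},
    {"rot": [0, 0, 0], "xyz": [-0.0012, 0.0042, 0], "grip": 230},
    {"rot": [0, 0, 0], "xyz": [-0.0017, 0.0055, 0], "grip": 230},
    {"rot": [0, 0, 0], "xyz": [-0.0022, 0.0068, 0], "grip": 230},
    {"rot": [0, 0, 0], "xyz": [-0.0022, 0.0068, 0], "grip": 230},
    {"rot": [0, 0, 0], "xyz": [-0.0022, 0.0068, 0], "grip": 230},
    {"rot": [0, 0, 0], "xyz": [-0.0022, 0.0068, 0], "grip": 230},
  ],
)

```text
clock: 14.18
tool_pos: [0.5934, -0.0537, 0.0824]
eef_rot: [0.698, 0.716, -0.001, 0.0]
contact_force: [-4.5, -2.8, 2.2]
opening: 0.242
finger_force: 28.0
```

```bash
python3 arc.py 2
```

```text
[ 0.59336683 -0.05368464  0.08242356] yaw 1.5226154331396753 F [-4.5 -2.8  2.2] 0.24173610721394279 28.001275397837162 r 0.05408679176315727 ang 67.07658424542909
1 [-0.0008  0.0017]
2 [-0.0017  0.0034]
3 [-0.0027  0.0051]
4 [-0.0037  0.0067]
5 [-0.0047  0.0083]
6 [-0.0058  0.0099]
7 [-0.007   0.0114]
8 [-0.0082  0.0129]
```

Emit:
carry_out(
  plan=[
    {"rot": [0, 0, 0], "xyz": [0, 0, 0], "grip": 215},
    {"rot": [0, 0, 0], "xyz": [0, 0, 0], "grip": 180},
    {"rot": [0, 0, 0], "xyz": [0, 0, 0], "grip": 130},
    {"rot": [0, 0, 0], "xyz": [0, 0, 0], "grip": 80},
    {"rot": [0, 0, 0], "xyz": [0, 0, 0], "grip": 40},
    {"rot": [0, 0, 0], "xyz": [0, 0, 0], "grip": 0},
    {"rot": [0, 0, 0], "xyz": [0, 0, -0.01], "grip": 0},
    {"rot": [0, 0, 0], "xyz": [0, 0, -0.03], "grip": 0},
  ],
)

```text
clock: 14.85
tool_pos: [0.5921, -0.0521, 0.1116]
eef_rot: [0.697, 0.717, -0.001, -0.001]
contact_force: [0.4, -0.3, 0.1]
opening: 0.723
finger_force: 0.0
```

Emit:
carry_out(
  plan=[
    {"rot": [0, 0, 0], "xyz": [0, 0, -0.03], "grip": 0},
    {"rot": [0, 0, 0], "xyz": [0, 0, -0.06], "grip": 0},
    {"rot": [0, 0, 0], "xyz": [-0.02, 0, -0.08], "grip": 0},
    {"rot": [0, 0, 0], "xyz": [-0.05, 0, -0.09], "grip": 0},
    {"rot": [0, 0, 0], "xyz": [-0.08, 0, -0.09], "grip": 0},
    {"rot": [0, 0, 0], "xyz": [-0.1, -0.02, -0.09], "grip": 0},
    {"rot": [0, 0, 0], "xyz": [-0.1, -0.02, -0.09], "grip": 0},
    {"rot": [0, 0, 0], "xyz": [-0.1, -0.02, -0.09], "grip": 0},
  ],
)

```text
clock: 15.52
tool_pos: [0.5754, -0.1546, 0.2033]
eef_rot: [0.698, 0.716, -0.0, 0.0]
contact_force: [0.4, 0.1, 0.3]
opening: 1.001
finger_force: 0.0
```

```bash
python3 - <<'E'
from h import *
for i in range(2): c,im=snap("wrist",f"w8{i}")
s=r.get_state();print(s["clock"],s["tool_pos"],yaw(),s["contact_force"])
d=im
# dark-brown parts (knob, jaw, crossbar, fence) by hue/darkness; light frame by its blue
hsv=cv2.cvtColor(im,cv2.COLOR_BGR2HSV)
def blobs(m,z,t,n=60):
    for k in cv2.findContours(m,cv2.RETR_EXTERNAL,cv2.CHAIN_APPROX_NONE)[0]:
        if cv2.contourArea(k)>n: 
            x,y,w,h=cv2.boundingRect(k);print(t,(x,y,w,h),ray(c,[(x,y),(x+w,y+h)],z)[:,:2].round(4).tolist())
blobs(cv2.inRange(hsv,(100,100,30),(130,255,255)),.03,"blue")
blobs(cv2.inRange(hsv,(5,150,50),(14,255,140)),.051,"brown")
blobs(cv2.inRange(hsv,(18,60,90),(32,255,255)),.042,"brass")
p0=ray(c,(320,100),.018);print(p0)
M=c[1];o=c[2];P=c[0]
def proj(X): 
    v=M.T@(np.array(X)-o);return (P["fx"]*v[0]/v[2]+P["cx"],P["fy"]*v[1]/v[2]+P["cy"])
for a in (67,80,95): 
    t=np.radians(a);print("knob top at",a,proj([.5723+.055*np.cos(t),-.1035+.055*np.sin(t),.116]))
print("seat",proj([.5676,.049,.04]),"fence",proj([.566,.099,.052]))
E
```

```text
15.6167 [ 0.57681287 -0.15140619  0.20341271] 1.6770935298721559 [ 0.99523374  0.83856036 -0.06543195]
brown (330, 54, 29, 30) [[0.5845, -0.0398], [0.611, -0.0634]]
brown (259, 36, 107, 16) [[0.5241, -0.0275], [0.6152, -0.0374]]
brown (365, 20, 12, 98) [[0.6126, -0.0132], [0.6294, -0.0921]]
brown (248, 20, 13, 81) [[0.5153, -0.0157], [0.5243, -0.08]]
brown (271, 3, 84, 24) [[0.5347, -0.0028], [0.6046, -0.0186]]
brass (312, 373, 28, 16) [[0.5769, -0.4029], [0.613, -0.4282]]
brass (100, 310, 16, 55) [[0.331, -0.3157], [0.3354, -0.3965]]
brass (291, 79, 55, 75) [[0.5504, -0.0605], [0.6039, -0.1275]]
[[ 0.57744085 -0.07861209  0.018     ]]
knob top at 67 (np.float64(346.7797733433935), np.float64(64.94828804886265))
knob top at 80 (np.float64(329.37158423731717), np.float64(58.78089440825161))
knob top at 95 (np.float64(308.09819672717475), np.float64(57.16487692059627))
seat (np.float64(312.746977497225), np.float64(-65.94468847254325)) fence (np.float64(311.902666221883), np.float64(-158.21673562319597))
```

```bash
python3 - <<'E'
from h import *
c,im=snap("wrist","w9");hsv=cv2.cvtColor(im,cv2.COLOR_BGR2HSV)
for k in cv2.findContours(cv2.inRange(hsv,(5,150,50),(14,255,140)),0,1)[0]:
    if cv2.contourArea(k)>300: print(cv2.boundingRect(k))
ct,t=snap("top","t9");h=cv2.cvtColor(t,cv2.COLOR_BGR2HSV);m=cv2.inRange(h,(100,100,30),(130,255,255))
for k in cv2.findContours(m,0,1)[0]:
    x=cv2.minAreaRect(k)
    if cv2.contourArea(k)>20: print("blue top",x,ray(ct,x[0],.025))
# crossbar before/after with top cam: before px cols 268+(383..398)/6
print("crossbar before",ray(ct,[(268+384/6,218)],.05), "shaft angle check")
# brass cam profile now
S=np.array([.5723,-.1035]);b=cv2.inRange(hsv,(18,60,90),(32,255,255));b[:75]=0;b[160:]=0
v,u=np.nonzero(b);P=ray(c,np.c_[u,v],.042)[:,:2]-S;a=np.degrees(np.arctan2(P[:,1],P[:,0]));q=np.hypot(*P.T)
for A in range(-30,210,10):
    k=abs(a-A)<4
    if k.any(): print(A,q[k].max().round(4),end="; ")
E
```

```text
(329, 56, 29, 30)
(259, 22, 117, 102)
(248, 22, 13, 93)
(270, 5, 84, 23)
blue top ((192.5, 251.0), (8.0, 5.0), 90.0) [[0.45633778 0.39572329 0.025     ]]
blue top ((299.0, 218.0), (4.0, 8.0), 90.0) [[0.56863524 0.0541108  0.025     ]]
blue top ((185.0, 200.0), (8.221921920776367, 4.427187919616699), 18.434947967529297) [[0.62320722 0.43044479 0.025     ]]
crossbar before [[ 0.56652866 -0.05299621  0.05      ]] shaft angle check
-30 0.0212; -20 0.0226; -10 0.0258; 0 0.0279; 10 0.0293; 20 0.0307; 30 0.033; 40 0.0341; 50 0.0361; 80 0.0437; 90 0.044; 100 0.0445; 110 0.0437; 120 0.034; 130 0.0281; 140 0.0241; 150 0.0223; 160 0.022; 170 0.0216; 180 0.0214;
```

The dwell now spans about 80–112° with the roller at 93°. The crossbar has advanced 25 mm (full lift), the jaw has moved home, and the knob has not drifted.

```bash
python3 -c "
from plant import r
print(r.finish_job())"
```

```text
the job is handed in; nothing more can be done
None
```

The frame is clamped flat on the bed against the fence, the crank rests mid-dwell and stayed put after release, and the job is handed in; no verdict came back, and I inferred the jaw force from the cam position because nothing measured it.

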